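# Cap the idle vacuum port of a die bonder's manifold

## Task

Cap the bare port of the vacuum manifold: take the tall, slim aluminium sleeve from the green mat, push it mouth-down over the steel spigot until it is fully home, with the black seat ring pressed right down, and let go of it. The spigot was clamped by eye and is not centred on its port, so find it by touch. Leave the short wide sleeve and the bottle where they are.

Things in the scene. Friction and masses are not known exactly. Their poses are not given: they have to be found in the camera images.
- sleeve: The tall, slim blanking sleeve, plain aluminium, 50 to 100 g: a round cap 60 mm tall, 30 mm outside diameter, closed at the top (6 mm thick), with a bore of 21 mm diameter and 54 mm deep that opens downward. It starts standing mouth-down on the mat. Origin: centre of its open lower end; z points up along its axis to the closed top.
- manifold: The fixed vacuum manifold, a beige block 75 mm (its x) by 220 mm (its y) and 40 mm high. Origin: centre of its underside; z up. On its top are two ports, on the middle line: at y = -55 mm one that is already capped by a like sleeve (fixed, its top 68 mm above the block's top; leave it), and at y = +55 mm the bare one (see port).
- port (a point): The nominal centre of the bare port, on the block's flat top (40 mm up); axes as the manifold's. A rigid upright steel spigot, 18 mm in diameter with a flat end, its rim barely broken (0.5 mm), rises here to 50 mm above the block's top. It is clamped in a wide oversize hole: its axis stands up to 12 mm off this point along x and up to 12 mm along y (fixed, but different each time and not measured).
- seat (a point): Nominal centre of the sleeve's rim when fully home, 8 mm above port. A black seat ring, 35 mm diameter, 8 mm thick, slides stiffly on the spigot; its top starts 18 mm above the block's top. The sleeve's rim must push it 10 mm down, against about 8 N of friction, to a hard stop, its top then 8 mm above the block; it stays where pushed.
- short_sleeve: Bystander: a short, wide aluminium sleeve, 36 mm tall, 40 mm outside diameter, standing mouth-down on the mat; it may change places with the tall one. Origin: centre of its lower end, z up.
- bottle: Bystander: a white plastic bottle 42 mm in diameter and 90 mm tall, standing on the mat. Origin: centre of its underside. The green mat under it and the sleeves is 3 mm thick.
Mind the look-alikes: they are no part of the job. Leave any orange look-alike of the sleeve alone.

How it is judged:
By the outcome, as a careful person would: the job done as asked, in the order asked, and still so for the second after the job is handed in, with the robot touching nothing.
It also fails if it takes over 61 s, if anything falls off the work surface, if the arm or the gripper's body presses on something with over 40 N, if the wrist force passes 120 N, or if a joint passes its speed limit or range.

## Robot

A 7-joint arm with a two-finger parallel gripper is mounted at the origin on the work surface. World frame = base frame: x ahead of the robot, y to its left, z up, the work surface at z = 0. Lengths are in mm, angles in rad, forces in N, time in s.
With the tool pointing down it reaches from about 350 to 900 mm from the base axis. Payload 8.1 kg.
Tool frame: the origin (TCP) lies on the centre line of the jaws, within the pads' length; the fingertips stand 22 mm ahead of it and the grasp point (between the pads) lies 3 mm ahead of it; y points along the fingers, x is the direction in which the jaws open and shut, and the axes are right-handed (so a half turn about y gives the same grasp; the last joint's range is limited). The gripper opens to 92 mm and grips with 3 to 60 N. Pads are 19 mm wide; open, the fingers measure 130 mm over their backs; the gripper's body (75 mm by 190 mm) begins 47 mm behind the grasp point.
Start: joints at [1.069, 0.434, 0.025, 1.573, -0.012, 1.134, -0.075], TCP at [242.674, -575.977, 248.742] pointing down, gripper open.
Joint ranges: [-2.62, 2.62], [-0.44, 2.09], [-1.27, 1.32], [0.08, 2.57], [-1.32, 4.46], [0.12, 2], [-2.74, 2.74]. Speed limits (rad/s): [2.22, 2.22, 3.01, 3.01, 3.14, 3.14, 3.14].

## Interface

Orientations are given as a unit quaternion [w, x, y, z].
In Python, from plant import env, move_gripper, kinematics, observe, get_image, camera_model, ticket, models gives the robot as it stands. Calls block until the motion is done:
- env.reach(position, orientation): joint-space move of the TCP to a pose.
- env.move_l(position, ori=None, feed=150, threshold=None): straight line of the TCP; ori=None keeps the orientation; feed is the mean speed in mm/s. With threshold (N) it stops when the force on the tool has changed by that much, and returns True; else False.
- env.movej(angles): joint-space move.
- move_gripper(opening, f_grip=None): opening from 0.0 (shut) to 1.0 (fully open); f_grip is the grip in N (None keeps the last); returns when the fingers have stopped.
- env.dwell(seconds).
- kinematics.solve_ik(position, orientation): joint angles nearest the present ones, or None.
- observe(): the state.
- get_image(name): name is "scene" or "top" or "wrist"; returns (picture, depth): 480x640x3 uint8, red, green, blue; 480x640 float32, mm along the optical axis (not along the pixel's ray), 0 where there is no reading.
- camera_model(name): a dict with "fovy" (degrees; the focal length in pixels is half the picture's height over the tangent of half this angle, whatever the lens; pixels are square), "cx", "cy" (the principal point, pixels), "D" ([k1, k2, p1, p2, k3] as OpenCV has them; the pictures are not rectified), "R" (3x3) and "t" (3): a world point X has camera coordinates R X + t. Camera axes: x right, y down, z forward; pixel columns grow to the right and rows downward; lengths in mm; the calibration is good to about 2 mm. A picture is of the moment at which its call begins: read the wrist's pose just before it. camera_model takes no time and is no camera call; for the wrist camera it gives the pose at the moment of the call.
A pose or a line that the arm cannot do raises env.PlanningError and nothing moves.
- ticket.close_job(): hands the job in, once; it reports no verdict.
Trained networks look in the newest picture that a camera, given by its name, has taken for a name from the list of things; names that differ only in an ending like _2 or _b are one class to them, and where a whole thing is asked for, a point or a joint stands for the part that bears it (a point fixed in the world has none). Each returns a list of dicts, best first, with "confidence" (0 to 1); they miss things now and then, are a little off and sometimes report something else, mostly with a low value. They report only what shows in the picture. A call takes as long as a camera call. They do not tell look-alikes from the thing itself.
- models.masks_of(camera, name): "mask" (480x640 bool, what is visible of it) and "rect" ([left, top, right, bottom] in pixels, round what is visible of it).
- models.spot_point(camera, name): "position" ([row, column] in pixels: a listed point, or the origin of a listed thing).
The state is a dict: "t": time; "qpos": joint angles; "joint_vel": joint speeds; "joint_efforts": joint torques, N m; "ee_pos": TCP position; "tool_rot": TCP orientation; "wrist_force": force on the tool from outside, world axes, zero at the start; "torque": the same for the moment, N m; "grip_width": opening from 0.0 (shut) to 1.0 (fully open).
Only numpy, scipy, OpenCV 4.12 (cv2) and the standard library are available. Lean on these libraries where they do the work, as an engineer would, in place of code of your own. Each camera call takes 0.05 s, during which the arm holds its last target.

## Working session

There is one attempt and no reset: what is moved stays moved. The work goes in short steps, each a Python script; the robot and the scene stay as the last script left them, time stands still between calls to the robot, and variables do not carry over. Pictures are saved under pics/ and viewed, and the job is handed in when it is done.

```bash
ls; mkdir -p pics; python3 - <<'E'
from plant import env, move_gripper, kinematics, observe, get_image, camera_model, ticket, models
import cv2, numpy as np
s=observe(); print(s)
for n in ("scene","top"):
    p,d=get_image(n); cv2.imwrite(f"pics/{n}0.png",p[:,:,::-1]); np.save(f"pics/{n}0.npy",d)
    print(n,camera_model(n))
    for k in ("sleeve","short_sleeve","manifold","bottle","port"):
        try:
            print(k,[(round(m["confidence"],2),np.round(m["position"],1)) for m in models.spot_point(n,k)])
        except Exception as e: print(k,e)
print(observe()["t"])
E
```

```text
pics
{'t': 0.0, 'qpos': array([ 1.069386  ,  0.43522122,  0.02495329,  1.57409018, -0.0115465 ,
        1.13402179, -0.07511247]), 'joint_vel': array([ 0.00121271,  0.00161508, -0.0002062 , -0.00114144, -0.00088595,
       -0.0004102 ,  0.00055642]), 'joint_efforts': array([-6.38144957e-04, -6.67847300e+01,  9.84682515e-01, -3.14461541e+01,
       -6.05509174e-02,  4.26724227e-02,  1.49409348e-04]), 'ee_pos': array([ 242.45870383, -575.53130377,  247.94851635]), 'tool_rot': array([ 0.5893829 , -0.58887133,  0.39156461, -0.39055796]), 'wrist_force': array([-0.04248922, -0.11143153, -0.25674466]), 'torque': array([-0.03405569, -0.00634227,  0.06205734]), 'grip_width': 0.99868589598014}
scene {'fovy': 56.005806869932385, 'cx': 323.88165876613357, 'cy': 241.16725841009907, 'D': array([0.01473417, 0.        , 0.        , 0.        , 0.        ]), 'R': array([[-0.85341396,  0.52082613,  0.02060956],
       [ 0.36052668,  0.61838325, -0.69829984],
       [-0.37643741, -0.58850853, -0.71550862]]), 't': array([ 515.26069809, -211.73118551, 1117.06418032])}
sleeve [(0.89, array([373.2, 277.7])
[... 314 characters left out ...]
7]))]
top {'fovy': 52.808630665502186, 'cx': 319.47710888103427, 'cy': 235.27410580440798, 'D': array([-0.0525909,  0.       ,  0.       ,  0.       ,  0.       ]), 'R': array([[-0.0049075 , -0.99998331, -0.00304976],
       [-0.99942738,  0.00500683, -0.03346408],
       [ 0.03347879,  0.00288379, -0.99943527]]), 't': array([ 61.13396114, 621.66210357, 907.94828243])}
sleeve [(0.77, array([304.7, 390.4])), (0.75, array([233. , 263.3])), (0.62, array([137.7, 210. ])), (0.61, array([186.6, 394.2])), (0.54, array([138. , 247.1]))]
short_sleeve [(0.68, array([298.7, 299. ]))]
manifold [(0.89, array([245.2, 435.8]))]
bottle [(0.74, array([267.5, 183.5]))]
port [(0.94, array([240.9, 413.4]))]
0.6
```

View pics/scene0.png

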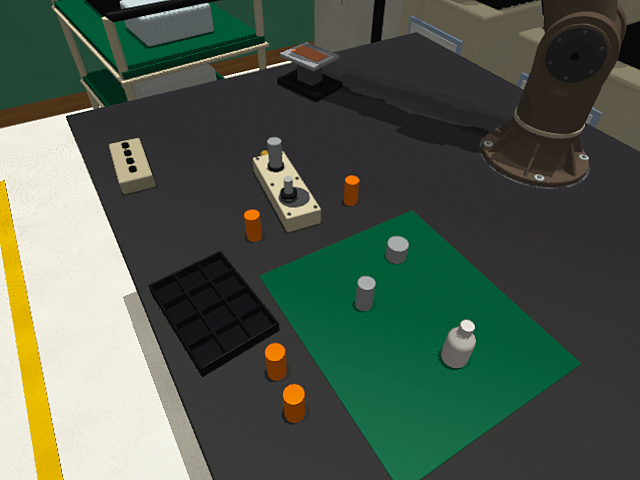

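View pics/top0.png

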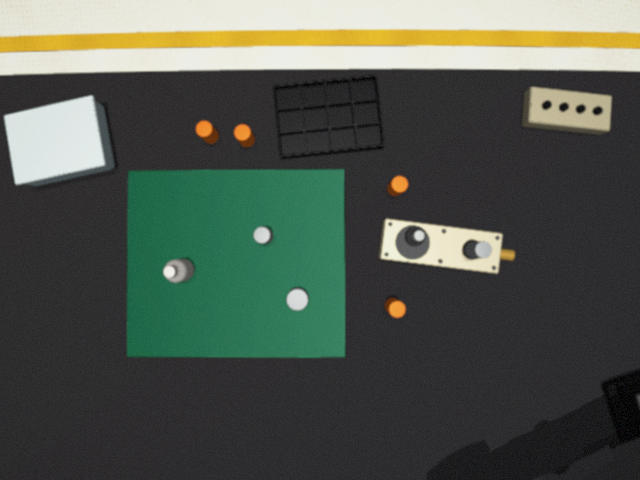

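The scene view shows the tall plain sleeve at about (365,293) px and in top at (262,235). It could be taken for:
- the short wide sleeve at scene (397,249)
- orange look-alikes at scene (252,225), (351,190), (276,361) and (293,403)
- the fixed capped port at scene (275,150)
- the bottle at scene (458,345)

I choose the grey, slim, tall one. The bare spigot is at scene (288,185) and top (418,236). Next I take a close crop and triangulate.

```bash
cat > h.py <<'E'
from plant import env, move_gripper, kinematics, observe, get_image, camera_model, ticket, models
import cv2, numpy as np
def K(c):
    f=240/np.tan(np.radians(c["fovy"]/2)); return np.array([[f,0,c["cx"]],[0,f,c["cy"]],[0,0,1.]])
def ray(c,uv):
    n=cv2.undistortPoints(np.array([[uv]],float),K(c),c["D"])[0,0]
    R=c["R"]; o=-R.T@c["t"]; d=R.T@np.array([n[0],n[1],1.]); return o,d
def at_z(c,uv,z):
    o,d=ray(c,uv); return o+d*(z-o[2])/d[2]
def tri(a,b):
    (o1,d1),(o2,d2)=ray(*a),ray(*b)
    A=np.stack([d1,-d2],1); s=np.linalg.lstsq(A,o2-o1,rcond=None)[0]
    p,q=o1+d1*s[0],o2+d2*s[1]; return (p+q)/2,np.linalg.norm(p-q)
def proj(c,X):
    r,_=cv2.Rodrigues(c["R"]); return cv2.projectPoints(np.array([X],float),r,c["t"],K(c),c["D"])[0].reshape(-1,2)[0]
def cloud(c,d,mask=None):
    v,u=np.nonzero((d>0)&(mask if mask is not None else True))
    n=cv2.undistortPoints(np.stack([u,v],1).astype(float)[:,None],K(c),c["D"])[:,0]
    z=d[v,u]; P=np.stack([n[:,0]*z,n[:,1]*z,z],1); return (P-c["t"])@c["R"],u,v
E
python3 - <<'E'
from h import *
cs,ct=camera_model("scene"),camera_model("top")
for n,s,t in (("sleeve top",(366,283),(262,234.5)),("short top",(397,243),(297,299)),("spigot top",(288,180),(418.5,236)),("capped top",(274,142),(484,249.5))):
    print(n,tri((cs,s),(ct,t)))
# depth clouds top cam
d=np.load("pics/top0.npy")
for n,(u,v) in dict(sleeve=(262,235),short=(297,299),spig=(418,236),cap=(484,249),block=(445,245),bottle=(168,271)).items():
    P,_,_=cloud(ct,np.where((np.indices(d.shape)[0]>=v-3)&(np.indices(d.shape)[0]<=v+3)&(abs(np.indices(d.shape)[1]-u)<=3),d,0)); print(n,np.median(P,0).round(1))
a=cv2.imread("pics/scene0.png")
o=np.hstack([cv2.resize(a[230:330,320:430],None,fx=3.6,fy=3.6,interpolation=2)[:360,:390],cv2.resize(a[120:240,240:360],(390,360),interpolation=2)])
b=cv2.imread("pics/top0.png")[200:320,240:520]
cv2.imwrite("pics/crop1.png",np.vstack([o,cv2.resize(b,(780,330)) if 0 else cv2.resize(b[:100],(780,240),interpolation=2)]))
E
```

```text
sleeve top (array([622.18469287, 161.06705939,  61.95208575]), np.float64(0.10919230390577662))
short top (array([504.9751559 ,  99.19928874,  40.42280486]), np.float64(1.6279783665112098))
spigot top (array([ 617.7492463 , -115.35235383,   86.27490208]), np.float64(1.1070568053769754))
capped top (array([ 592.87182604, -224.04124801,  103.67811614]), np.float64(0.35777720105938976))
sleeve [621.2 160.9  62.9]
short [504.3  99.8  39.1]
spig [ 617.2 -113.3   90.3]
cap [ 593.9 -222.2  108.6]
block [ 601.9 -173.1   40.6]
bottle [558.4 321.2  92.9]
```

View pics/crop1.png

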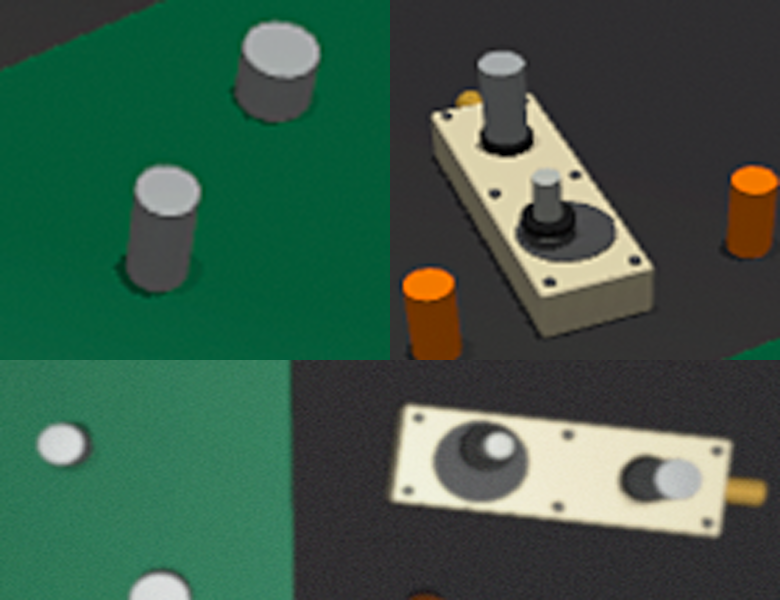

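The crop confirms it. The grey sleeve has its top at z≈62–63 mm (60 + 3 mat) at (622,161). The spigot top is at about (617.5,-114,90), as expected. The short one reads z≈39–40. Next: the wrist camera at equal hover over the sleeve and over the spigot, so calibration errors cancel.

```bash
python3 - <<'E'
from h import *
from scipy.spatial.transform import Rotation as Ro
s=observe(); w,x,y,z=s["tool_rot"]; R=Ro.from_quat([x,y,z,w]).as_matrix(); print(R.round(3))
c=camera_model("wrist"); print(c["fovy"],c["D"],c["cx"],c["cy"]); 
o=-c["R"].T@c["t"]; print("cam in tool",(R.T@(o-s["ee_pos"])).round(1), "cam axes in tool",(R.T@c["R"].T).round(2).tolist())
for ang in range(0,360,30):
    a=np.radians(ang); xt=np.array([np.cos(a),np.sin(a),0]); yt=np.array([0,0,-1.]); zt=np.cross(xt,yt)
    q=Ro.from_matrix(np.stack([xt,yt,zt],1)).as_quat(); q=[q[3],*q[:3]]
    r=[]
    for p in ((622,161,160),(622,161,51),(617.5,-114,187),(617,-114,96)):
        j=kinematics.solve_ik(np.array(p,float),q); r.append(None if j is None else j[-1].round(2))
    print(ang,r,np.round(q,3))
E
```

```text
[[ 0.388 -0.     0.922]
 [-0.922  0.     0.388]
 [-0.    -1.    -0.   ]]
68.7722026165677 [-0.0043666  0.         0.         0.         0.       ] 317.2837251113848 238.7839228589843
cam in tool [  -0.3 -135.8   82. ] cam axes in tool [[1.0, 0.0, -0.0], [0.0, -0.3, 0.95], [0.0, -0.95, -0.3]]
0 [np.float64(-0.69), np.float64(-0.73), np.float64(-0.14), np.float64(-0.2)] [-0.707  0.707  0.     0.   ]
30 [np.float64(-0.22), np.float64(-0.28), np.float64(0.32), np.float64(0.25)] [-0.683  0.683  0.183 -0.183]
60 [np.float64(0.24), np.float64(0.17), np.float64(0.83), np.float64(0.74)] [-0.612  0.612  0.354 -0.354]
90 [np.float64(0.73), np.float64(0.64), np.float64(1.33), np.float64(1.25)] [-0.5  0.5  0.5 -0.5]
120 [np.float64(1.18), np.float64(1.04), np.float64(1.64), np.float64(1.53)] [-0.354  0.354  0.612 -0.612]
150 [np.float64(1.7), np.float64(1.57), np.float64(2.16), np.float64(2.05)] [-0.183  0.183  0.683 -0.683]
180 [np.float64(2.23), np.float64(2.09), np.float64(-2.37), np.float64(-2.23)] [-0.     0.     0.707 -0.707]
210 [np.float64(-2.25), np.float64(-2.09), np.float64(-2.47), np.float64(-2.42)] [ 0.183 -0.183  0.683 -0.683]
240 [np.float64(-2.57), np.float64(-2.53), np.float64(-2.0), np.float64(-1.97)] [ 0.354 -0.354  0.612 -0.612]
270 [np.float64(-2.16), np.float64(-2.15), np.float64(-1.54), np.float64(-1.54)] [ 0.5 -0.5  0.5 -0.5]
300 [np.float64(-1.67), np.float64(-1.68), np.float64(-1.06), np.float64(-1.11)] [-0.612  0.612 -0.354  0.354]
330 [np.float64(-1.18), np.float64(-1.2), np.float64(-0.6), np.float64(-0.66)] [-0.683  0.683 -0.183  0.183]
```

```bash
cat >> h.py <<'E'
Q=[0.7071067811865476,-0.7071067811865476,0,0]
def go(p,q=Q): env.reach(np.array(p,float),np.array(q))
E
python3 - <<'E'
from h import *
go((617.5,-114,215)); 
def snap(n,X):
    s=observe(); c=camera_model("wrist"); p,d=get_image("wrist"); cv2.imwrite(f"pics/{n}.png",p[:,:,::-1]); np.savez(f"pics/{n}.npz",d=d,R=c["R"],t=c["t"],ee=s["ee_pos"],q=s["tool_rot"])
    print(n,s["t"],s["ee_pos"].round(2),s["tool_rot"].round(4),proj(c,X),s["wrist_force"].round(2))
env.dwell(.2); snap("w_spig",(617.5,-114,90))
go((622,161,188)); env.dwell(.2); snap("w_slv",(622,161,63))
E
python3 -c "
import cv2,numpy as np
a=cv2.imread('pics/w_spig.png');b=cv2.imread('pics/w_slv.png')
cv2.imwrite('pics/w1.png',np.hstack([a[120:400,160:480],b[120:400,160:480]]))"
```

```text
w_spig 2.9333 [ 617.37 -114.91  215.  ] [-7.070e-01  7.072e-01 -5.000e-04  5.000e-04] [315.96237996 238.29937787] [ 1.4  -0.49 -0.59]
w_slv 4.2583 [622.62 158.92 188.09] [-0.7069  0.7074 -0.0009  0.0011] [314.92235432 236.77482254] [-0.21 -0.35 -0.92]
```

View pics/w1.png

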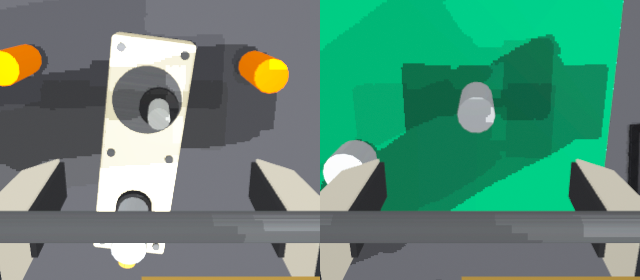

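Wrist views (crop offset 160,120): the spigot top is near (318,237) px and the sleeve top near (316,240) px. I now measure both top discs from the depth.

```bash
python3 - <<'E'
from h import *
c0=camera_model("wrist")
outs=[]
for n,X,r in (("w_spig",(617.5,-114,90),9),("w_slv",(622,161,63),15)):
    f=np.load(f"pics/{n}.npz"); c=dict(c0,R=f["R"],t=f["t"])
    P,u,v=cloud(c,f["d"].astype(float))
    near=(np.hypot(P[:,0]-X[0],P[:,1]-X[1])<r+12)
    zt=P[near&(abs(P[:,2]-X[2])<6)]
    zm=np.median(P[near&(np.hypot(P[:,0]-X[0],P[:,1]-X[1])<5)][:,2])
    m=near&(abs(P[:,2]-zm)<2.5)
    cc,rr=cv2.minEnclosingCircle(np.stack([u[m],v[m]],1).astype(np.float32))
    e=cv2.fitEllipse(cv2.convexHull(np.stack([u[m],v[m]],1).astype(np.int32)))
    Q_=at_z(c,e[0],zm)
    print(n,"z",zm.round(2),"n",m.sum(),"circ",cc,rr,"ell",e,"world",Q_.round(2),"cloud mid",((P[m].max(0)+P[m].min(0))/2).round(2),"ext",np.ptp(P[m],axis=0).round(1),"rel",(Q_-f["ee"]).round(2))
    a=cv2.imread(f"pics/{n}.png")[195:285,265:365]; a=cv2.resize(a,(400,360),interpolation=0); cv2.ellipse(a,(((e[0][0]-265+.5)*4,(e[0][1]-195+.5)*4),(e[1][0]*4,e[1][1]*4),e[2]),(0,0,255),1); outs.append(a)
cv2.imwrite("pics/w2.png",np.hstack(outs))
E
```

```text
w_spig z 89.77 n 392 circ (318.8770446777344, 238.04098510742188) 11.294244766235352 ell ((318.72772216796875, 238.02078247070312), (22.033092498779297, 22.340944290161133), 79.11927795410156) world [ 619.65 -113.85   89.77] cloud mid [ 619.86 -114.36   89.47] ext [17.2 17.6  3.8] rel [   2.28    1.07 -125.23]
w_slv z 62.71 n 1073 circ (316.0, 234.0) 19.026397705078125 ell ((316.13616943359375, 233.8757781982422), (36.602237701416016, 37.68368911743164), 98.00816345214844) world [622.95 163.26  62.71] cloud mid [622.9  162.9   62.51] ext [29.6 29.   4.3] rel [   0.33    4.34 -125.38]
```

View pics/w2.png

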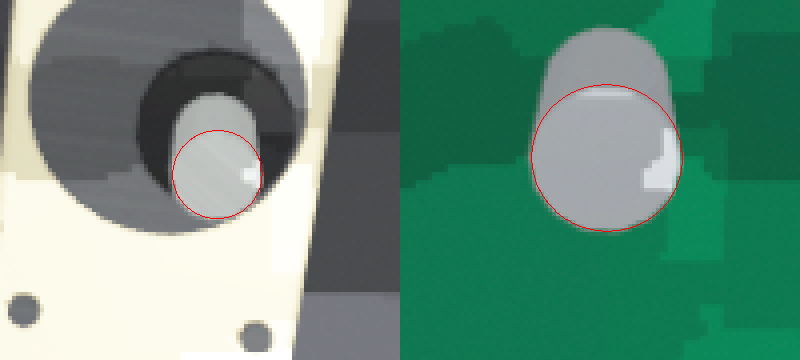

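```bash
python3 - <<'E'
from h import *
for i in range(3):
    s=observe(); print(s["t"],s["ee_pos"].round(2),s["qpos"].round(4)); env.dwell(.15)
print(kinematics.solve_ik(np.array([622,161,188.]),Q))
c=camera_model("wrist"); f=np.load("pics/w_slv.npz"); print((-c["R"].T@c["t"]),-f["R"].T@f["t"])
E
```

```text
4.3083 [622.47 159.34 188.09] [-0.0189  0.5653 -0.4843  1.5696  0.2877  1.0781 -0.5783]
4.4583 [622.19 160.38 188.09] [-0.0199  0.5654 -0.485   1.5696  0.2876  1.078  -0.5784]
4.6083 [622.02 160.88 188.02] [-0.0205  0.5656 -0.4852  1.5696  0.2876  1.0781 -0.5785]
[-0.0207204   0.56557745 -0.48518566  1.5696056   0.28762752  1.07804884
 -0.57854876]
[623.08940398 242.52609286 323.76455989] [623.91086812 240.51050259 323.79734316]
```

```bash
cat >> h.py <<'E'
def disc(c,d,X,r):
    P,u,v=cloud(c,d.astype(float)); rr=np.hypot(P[:,0]-X[0],P[:,1]-X[1])
    zm=np.median(P[(rr<5)&(abs(P[:,2]-X[2])<10)][:,2]); m=(rr<r+8)&(abs(P[:,2]-zm)<2.5)
    e=cv2.fitEllipse(cv2.convexHull(np.stack([u[m],v[m]],1).astype(np.int32)))
    return at_z(c,e[0],zm),e
E
python3 - <<'E'
from h import *
c=camera_model("wrist"); s=observe(); p,d=get_image("wrist")
X,e=disc(c,d,(622.9,163,63),15); print(s["ee_pos"].round(2),X.round(2),e)
x,y=X[:2]
env.move_l(np.array([x,y,90.]),feed=150)
move_gripper(0.55)
print(env.move_l(np.array([x,y,51.]),feed=80,threshold=8))
env.dwell(.25); s=observe(); print(s["ee_pos"].round(2),s["wrist_force"].round(2))
move_gripper(0.0,f_grip=45)
s=observe(); print(s["t"],s["ee_pos"].round(2),s["wrist_force"].round(2),"width mm",s["grip_width"]*92)
p,d=get_image("wrist"); cv2.imwrite("pics/grip1.png",p[:,:,::-1])
E
```

```text
[621.99 161.01 188.  ] [622.84 163.37  62.61] ((316.87322998046875, 236.45681762695312), (36.115631103515625, 37.72783279418945), 95.2219467163086)
False
[623.14 163.48  51.51] [ 0.16  0.33 -0.08]
7.8083 [622.85 163.4   51.07] [-0.43 -0.56  0.11] width mm 29.57491928722364
```

View pics/grip1.png

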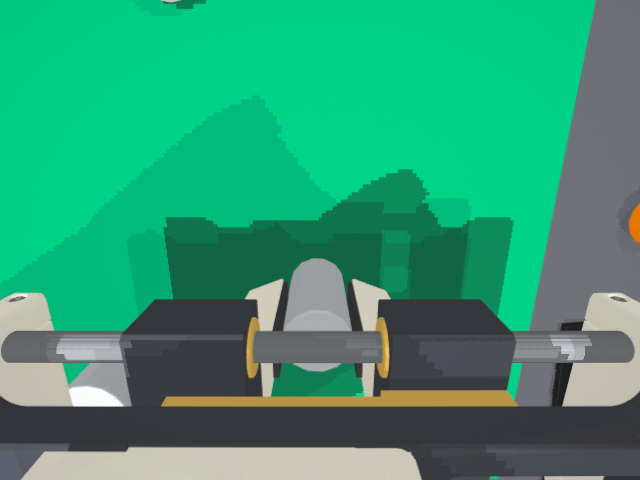

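The sleeve is held upright between the pads (top disc near (317,340) px), width 29.6 mm. Now I lift it, carry it over, and feel downward with force stops.

```bash
python3 - <<'E'
from h import *
off=48.07
env.move_l(np.array([622.9,163.4,165.]),feed=200)
x0,y0=619.65,-113.85
go((x0,y0,165)); env.move_l(np.array([x0,y0,94+off]),feed=120); env.dwell(.5)
s=observe(); print(s["t"],s["ee_pos"].round(2),s["wrist_force"].round(2),s["grip_width"]*92)
F0=s["wrist_force"]
hit=env.move_l(np.array([x0,y0,84+off]),feed=20,threshold=5)
s=observe(); print(hit,s["t"],s["ee_pos"].round(2),"rim",(s["ee_pos"][2]-off).round(2),(s["wrist_force"]-F0).round(2),s["torque"].round(3))
E
```

```text
10.4917 [ 619.68 -113.92  142.26] [-0.23 -0.17 -0.97] 29.21913972154202
False 11.1417 [ 619.65 -113.81  132.03] rim 83.96 [-0.47  1.49  0.03] [ 0.032 -0.037  0.045]
```

The rim passed below the spigot's end (84 < 90) without a face contact, so the bore is on the spigot. I centre it by touch inside the bore before pressing.

```bash
python3 - <<'E'
from h import *
off=48.07; x,y=619.65,-113.85; z=74+off
print(env.move_l(np.array([x,y,z]),feed=25,threshold=8)); env.dwell(.2)
def st(l): 
    s=observe(); print(l,s["t"],s["ee_pos"].round(2),s["wrist_force"].round(2)); return s
st("in")
lim={}
for ax in (0,1):
    for sg in (1,-1):
        t=np.array([x,y,z]); t[ax]+=4*sg
        h=env.move_l(t,feed=10,threshold=3); s=st((ax,sg,h)); lim[ax,sg]=s["ee_pos"][ax]
        env.move_l(np.array([x,y,z]),feed=30); env.dwell(.15)
    c=(lim[ax,1]+lim[ax,-1])/2; print("centre",ax,c)
    if ax==0: x=c
    else: y=c
env.move_l(np.array([x,y,z]),feed=20); env.dwell(.4); st("centred"); print(x,y)
E
```

```text
False
in 11.8917 [ 619.74 -113.85  122.22] [ 0.11  0.14 -0.99]
(0, 1, True) 12.1417 [ 619.79 -113.85  121.46] [-0.24  0.7  -0.49]
(0, -1, True) 12.8917 [ 617.01 -113.79  121.82] [ 2.19  0.94 -0.15]
centre 0 618.3962535869068
(1, 1, True) 13.6333 [ 618.46 -112.11  121.5 ] [ 0.67 -1.28 -0.73]
(1, -1, True) 14.35 [ 618.12 -115.2   121.53] [1.12 1.42 0.11]
centre 1 -113.65305714999957
centred 15.4 [ 618.37 -113.64  122.06] [-0.55 -0.53 -0.48]
618.3962535869068 -113.65305714999957
```

The free play measures 2.8 × 3.1 mm (bore clearance 3 mm), centred at (618.4,-113.65). Now I press down.

```bash
python3 - <<'E'
from h import *
off=48.07; x,y=618.4,-113.65
def st(l): 
    s=observe(); print(l,round(s["t"],2),s["ee_pos"].round(2),"rim",(s["ee_pos"][2]-off).round(2),s["wrist_force"].round(2),s["torque"].round(2),round(s["grip_width"]*92,2)); return s
move_gripper(0.0,f_grip=60)
for zt,th in ((60,6),(54,30),(50,30),(46,30)):
    h=env.move_l(np.array([x,y,zt+off]),feed=20,threshold=th); st((zt,h))
    if h: break
env.dwell(.3); st("after")
p,d=get_image("scene"); cv2.imwrite("pics/push1.png",cv2.resize(p[130:240,230:350,::-1],None,fx=5,fy=5,interpolation=2))
E
```

```text
(60, False) 16.47 [ 618.48 -113.62  108.15] rim 60.08 [-0.94 -0.39 -0.75] [ 0.02 -0.07  0.02] 28.98
(54, False) 16.92 [ 618.83 -113.64  102.48] rim 54.41 [ 0.09 -0.72  4.56] [-0.04 -0.04  0.06] 29.14
(50, False) 17.27 [ 618.83 -113.63   98.46] rim 50.39 [0.05 0.45 4.43] [-0.01 -0.18 -0.01] 29.23
(46, False) 17.62 [ 618.95 -113.66   95.75] rim 47.68 [-4.82 -0.34 18.05] [0.   0.9  0.02] 29.25
after 17.92 [ 618.95 -113.61   95.74] rim 47.67 [-3.72 -0.28 17.71] [-0.02  0.87 -0.02] 29.03
```

View pics/push1.png

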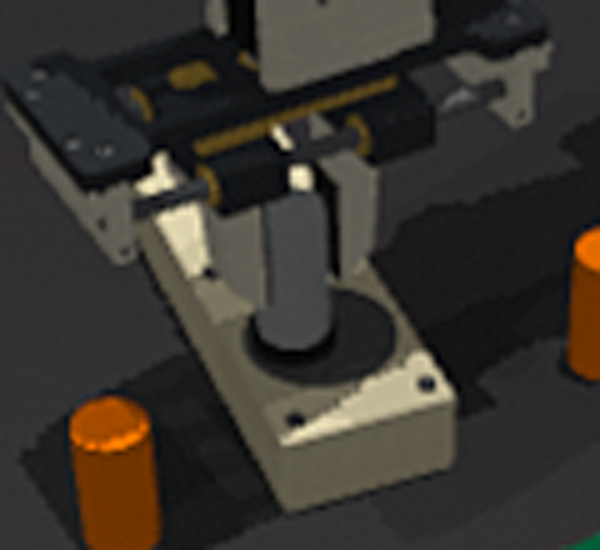

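```bash
python3 - <<'E'
from h import *
off=48.07; x,y=618.4,-113.65
def st(l): 
    s=observe(); print(l,round(s["t"],2),s["ee_pos"].round(2),"rim",(s["ee_pos"][2]-off).round(2),s["wrist_force"].round(2),s["torque"].round(2),round(s["grip_width"]*92,2)); return s
h=env.move_l(np.array([x,y,44.5+off]),feed=10,threshold=20); env.dwell(.2); st(("press",h))
s=observe(); env.move_l(np.array([618.4,y,s["ee_pos"][2]]),feed=10); env.dwell(.2); st("relax")
move_gripper(0.6); env.dwell(.2); s=st("open")
env.move_l(np.array([618.4,y,165.]),feed=60,threshold=5); st("up")
env.move_l(np.array([618.4,y-5,215.]),feed=150); env.dwell(.6)
c=camera_model("wrist"); p,d=get_image("wrist"); cv2.imwrite("pics/rel_w.png",p[:,:,::-1])
X,e=disc(c,d,(618.5,-113.7,108),15); print("top disc",X.round(2),e)
# measure ring/block heights
P,u,v=cloud(c,d.astype(float)); r=np.hypot(P[:,0]-X[0],P[:,1]-X[1])
m=(r>15.5)&(r<17.2)&(P[:,2]>40)&(P[:,2]<70); print("ring z",np.percentile(P[m][:,2],[10,50,90]).round(1))
m=(r>22)&(r<40)&(P[:,2]>30)&(P[:,2]<60); print("block z",np.median(P[m][:,2]).round(1))
p2,_=get_image("scene"); cv2.imwrite("pics/rel_s.png",cv2.resize(p2[130:240,230:350,::-1],None,fx=5,fy=5,interpolation=2)); st("end")
E
python3 -c "
import cv2,numpy as np
a=cv2.imread('pics/rel_w.png')[120:400,160:480];b=cv2.imread('pics/rel_s.png')
cv2.imwrite('pics/rel.png',np.hstack([cv2.resize(a,(430,376)),cv2.resize(b,(370,376))[:376]]))"
```

```text
('press', True) 18.38 [ 618.88 -113.59   95.88] rim 47.81 [-3.19 -0.28 10.19] [-0.01  0.52  0.02] 29.2
relax 18.82 [ 618.38 -113.62   95.99] rim 47.92 [-2.78  1.27  5.46] [-0.    0.16 -0.01] 29.22
open 19.67 [ 618.38 -113.65   95.89] rim 47.82 [0.21 0.17 0.03] [ 0.07 -0.1  -0.01] 55.4
up 20.97 [ 618.13 -113.64  164.5 ] rim 116.43 [-0.02 -0.83 -0.49] [-0.04 -0.13  0.01] 55.1
top disc [ 619.05 -113.59  107.54] ((317.4306945800781, 240.09886169433594), (38.70265197753906, 40.1509895324707), 99.35966491699219)
ring z [40.8 46.7 48.3]
block z 40.1
end 22.15 [ 618.42 -118.69  215.01] rim 166.94 [-0.15 -1.33 -0.39] [ 0.   -0.12  0.01] 55.39
```

View pics/rel.png

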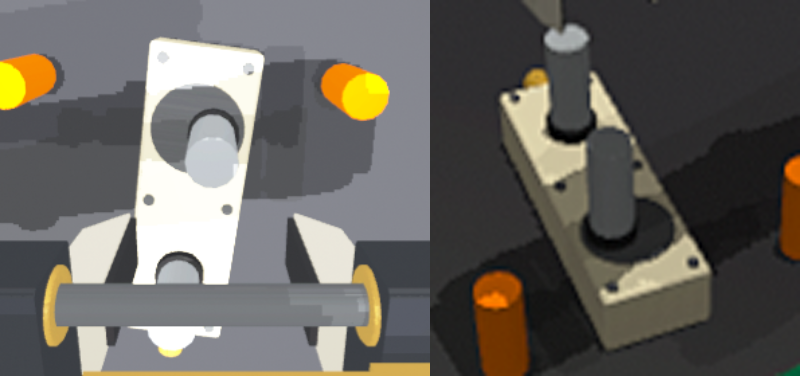

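The wrist view shows the sleeve upright on the port (its top at about (317,240) px in the full image). Its top is at z=107.5 mm (108 expected) and the ring's top is at about 48 mm, level with the capped neighbour. The gripper is clear, so I hand in.

```bash
python3 - <<'E'
from h import *
ticket.close_job(); print(observe()["t"])
E
```

```text
the job is handed in; nothing more can be done
the job is handed in; nothing more can be done
```

The tall aluminium sleeve is on the bare spigot, pressed fully home and released. I handed the job in at about 22 s of the 61 s allowed.

- **Finding the spigot:** I located it first with the wrist camera. The sleeve went over it on the first try. I then centred the sleeve by touch inside the bore: the free play was 2.8 × 3.1 mm against 3 mm expected, giving a centre at (618.4, -113.65). One of the four touches, the one towards +x, tripped after almost no movement and may have been false.
- **Pressing home:** The ring slid with about 5 N of resistance, less than the stated 8 N. The motion then stopped hard at 18 N with the rim at 47.7 mm, where 48 mm was expected. A second press stopped at the same height.
- **After release:** The sleeve's top measured z = 107.5 mm, where 108 mm was expected, and the camera had been reading about 0.3 mm low. The ring's top measured about 48 mm, and the neighbouring capped port looked the same height. The tool showed only about 1 N of residual force, and the gripper was about 100 mm above the sleeve.
- **Other objects:** The gripper's path kept clear of the short sleeve, the bottle and the orange look-alikes. I did not check their positions again with a separate picture at the end.

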